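# Lock the toothbrush handle into its spring dock and hold it there

### The arm

A 6-joint arm with a two-finger parallel gripper is mounted at the origin on the work surface. World frame = base frame: x ahead of the robot, y to its left, z up, the work surface at z = 0. Lengths are in m, angles in rad, forces in N, time in s.
With the tool pointing down it reaches from about 0.25 to 0.725 m from the base axis. Payload 4 kg.
Tool frame: the origin (TCP) lies at the very end of the fingers, on their centre line; the grasp point (between the pads) lies 19 mm behind it; z points along the fingers, y is the direction in which the jaws open and shut (so a half turn about z gives the same grasp; the last joint's range is limited). The gripper opens to 85 mm and grips with 20 to 120 N. Pads are 22 mm wide; open, the fingers measure 114 mm over their backs; the gripper's body (76 mm by 85 mm) begins 54 mm behind the grasp point. The pads swing forward as they close: fully open they stand 13 mm farther back than shut.
Start: joints at [-1.119, 0.241, 0.005, 1.335, 0, 1.571], TCP at [0.218, -0.45, 0.195] pointing down, gripper open.
Joint ranges: [-2.72, 2.72], [-1.05, 1.87], [-1.09, 1.28], [-1.99, 2.15], [-1.42, 1.44], [-3.14, 3.14]. Speed limits (rad/s): [2.79, 2.79, 3.14, 3.14, 3.14, 3.14].

### API

Orientations are given as a unit quaternion [x, y, z, w].
In Python, from workcell import bot, camera gives the robot as it stands. The module is installed in compiled form; this text tells all that it offers.
- The arm moves only by the tool send_rows, never from a script. Its argument "deltas" is a list of rows, each an object with "grip": the opening, from 0 (shut) to 1 (fully open); "translation": the shift along the tool's x, y, z in m, a list of three; "twist": the turn, a rotation vector about the tool's x, y, z in degrees, a list of three. A call has 1 to 5 rows; each row is the pose to reach, as a shift and turn from the pose measured when the call began, along the tool's axes at that moment; what a row does not reach only later rows make up. A row lasts 1/8 s, in which the tool goes at most 62.5 mm and 10.7 degrees, less where a joint would pass 70% of its speed; a pose out of reach is approached as far as the arm can. A call with a gripper value outside its range is refused whole. The fingers move at their own pace and stop on an object; the grip force is fixed at half the most. Time passes only in rows, so rows that repeat a pose let the fingers close. It gives the time, the measured TCP pose, the force and the opening at its end, in the units of the state.
- bot.get_obs(): the state, without advancing time (a new reading comes with each control period).
- camera(name): name is "scene" or "top" or "wrist"; returns a dict with "color" (420x560x3 uint8, blue, green, red), "intrinsics" (3x3 intrinsics, pixels), "xyz" and "rotation" of the camera in the world. Camera axes: x right, y down, z forward; pixel columns grow to the right and rows downward; lengths in m; the calibration is good to about 2 mm. The wrist camera is an equidistant fisheye: a pixel r from the principal point sees the ray r / f radians off the axis. A picture is of the moment at which its call begins. There is no depth.
- bot.job_done(): hands the job in, once; it reports no verdict.
The state is a dict: "clock": time; "joint_pos": joint angles; "joint_vel": joint speeds; "tau": joint torques, N m; "eef_pos": TCP position; "tool_rot": TCP orientation; "ft_force": force on the tool from outside, world axes, zero at the start; "ft_torque": the same for the moment, N m; "grip_width": finger opening in m.
Only numpy, scipy, OpenCV 4.12 (cv2) and the standard library are available. Lean on these libraries where they do the work, as an engineer would, in place of code of your own. Each camera call takes 0.05 s, during which the arm holds its last target.

### The job

Take the blue toothbrush handle out of its drying stand on the lower tier, stand it upright in the slot of the white charging dock, push it down against the spring and twist it clockwise (seen from above) a quarter turn, as far as it goes. The dock springs back when let go, so finish while still gripping the handle, holding it seated and turned to the stop. Leave everything else on the tiers and the shelf where it is.

Things in the scene. Friction and masses are not known exactly. Their poses are not given: they have to be found in the camera images.
- tiers: Two stacked tiers of smoked acrylic, fixed. 240 (its x) by 400 (its y). The lower deck's top is 35 above the origin; the upper deck (top at 85, rim to 95) covers only its far part, from +10 to +120 along x. Origin: centre of the underside, on the metal shelf. Sizes in mm.
- stand: White ceramic drying stand, fixed on the lower tier: a block 68 (x) by 46 (y), 24 tall, with an oblong well 44 (x) by 18 (y) whose floor is 6 above the origin. Origin: centre of the underside. The toothbrush handle starts upright in the well, its foot bar along the well. Sizes in mm.
- brush_handle: Toothbrush handle (no brush head), loose, about 0.12 kg, upright along z, 136 tall. Origin: centre of its foot's underside. Steel bayonet bar 40 (x) by 14 (y), z 0 to 6; steel neck of diameter 14, z 6 to 24; blue flat-sided body 26 (x) by 20 (y), z 24 to 122; small white collar and pin above. A half turn about z makes no difference. Sizes in mm.
- grip_area (a point): A point on the handle's axis, 95 above its origin: a good height to grip the blue body, across its 20 or 26 mm width. Sizes in mm.
- dock: White charging dock, fixed on the metal shelf, 100 by 100, 55 tall. Origin: centre of the underside. Its cover, 8 thick (z 47 to 55), has an oblong slot 45 (x) by 25 (y): the handle's bar goes in with its long side along the dock's x. Grey marks on the cover show the slot's direction, two green dots the bar's direction after the quarter turn. Sizes in mm.
- dock_mouth (a point): Centre of the slot, level with the cover's top. Inside, 8 mm below at rest, is the top of a sprung round plate with two orange ridges along x, 5.5 mm tall and 18 mm apart: the bar sits between them. Pushed 6 mm or more down, the bar is below the cover and can turn, taking the plate along; its ends are then caught under the cover.
- dock_press (a joint): How far the sprung plate is pushed down (m): 0 at rest, stop at 0.012. The spring gives 3 N at 0 and 0.3 N more per mm. With the bar turned under the cover and not pushed it stays at about 0.006.
- dock_turn (a joint): How far the plate is turned (rad): 0 at rest (in line with the slot), growing clockwise seen from above, stop at 1.5. A spring turns it back: 0.06 N m at 0, 0.16 N m at the stop. The bar has about 0.1 rad of play between the ridges.
- jar: Bystander: closed round blue ceramic jar, diameter 62, 50 tall (mm). Origin: centre of the underside.
- pill_case: Bystander: red pill case, 35 x 63, 21 tall (mm). Origin: centre of the underside.
- scalp_brush: Bystander: grey silicone scalp brush, diameter 60, 56 tall with its knob up (mm). Origin: centre of the underside.
- comb: Bystander: folded black travel comb on the upper tier, 26 x 115, 12 thick (mm). Origin: centre of the underside.
- nail_clipper: Bystander: steel nail clipper on the upper tier, 13 x 58, 13 tall (mm). Origin: centre of the underside.
- tumbler: Bystander: white ceramic tumbler on the metal shelf, rim diameter 72, 95 tall (mm). Origin: centre of the underside.

How it is judged:
By the outcome, as a careful person would: the job done as asked, in the order asked, and still so for the second after the job is handed in, while the arm keeps its last pose, push and grip.
It also fails if it takes over 42 s, if anything falls off the work surface, if the arm or the gripper's body presses on something with over 40 N, if the wrist force passes 120 N, or if a joint passes its speed limit or range.

## Working session

There is one attempt and no reset: what is moved stays moved. The work goes in short steps, Python scripts to look and compute and a tool call to move; the robot and the scene stay as the last step left them, time stands still between calls to the robot, and variables do not carry over. Pictures are saved under pics/ and viewed, and the job is handed in when it is done.

Besides the shell and the picture viewer there is one more tool, called after "Call:" as name([rows], argument=value, ...), one row to a line, values as JSON. send_rows: Moves the arm, as the interface text tells. Its arguments: {"type":"object","properties":{"deltas":{"type":"array","items":{"type":"object","properties":{"grip":{"type":"number"},"translation":{"type":"array","items":{"type":"number"}},"twist":{"type":"array","items":{"type":"number"}}}}}},"required":["deltas"]}

```bash
mkdir -p pics
python3 - <<'E'
from workcell import bot,camera
import cv2,numpy as np
for n in ["scene","top","wrist"]:
    c=camera(n); cv2.imwrite(f"pics/{n}0.png",c["color"]); print(n,c["intrinsics"],c["xyz"],np.round(c["rotation"],4))
    np.savez(f"{n}0.npz",**c)
o=bot.get_obs(); print(o)
E
```

```text
scene [[541.78564054   0.         275.34403685]
 [  0.         541.78564054 208.83695109]
 [  0.           0.           1.        ]] [1.31726928 0.23763133 1.33636496] [ 0.5511  0.786  -0.2284 -0.1622]
top [[460.53056891   0.         277.31012158]
 [  0.         460.53056891 205.8378232 ]
 [  0.           0.           1.        ]] [ 0.48200315 -0.05901024  1.41243629] [-0.7011  0.7123 -0.0205  0.0273]
wrist [[325.1922621    0.         281.46278023]
 [  0.         325.1922621  207.78132352]
 [  0.           0.           1.        ]] [ 0.2810662  -0.41823301  0.37304083] [ 0.8393 -0.5253 -0.0752  0.1182]
{'clock': 0.15, 'joint_pos': array([-1.11899784e+00,  2.41253407e-01,  4.02439766e-03,  1.33521389e+00,
       -1.51699263e-05,  1.57079742e+00]), 'joint_vel': array([ 0.00025057,  0.00166406,  0.0034697 , -0.00054243, -0.0021694 ,
       -0.00092049]), 'tau': array([-6.74554121e-04, -3.72634470e+01,  2.52639180e+01,  1.23706422e-02,
       -7.52364895e-05, -1.45580333e-05]), 'eef_pos': array([ 0.21804731, -0.44933899,  0.19380724]), 'tool_rot': array([ 9.74592877e-01,  2.23982247e-01, -1.91794981e-04, -8.00671352e-04]), 'ft_force': array([-0.25825169, -0.85605154,  0.09338475]), 'ft_torque': array([ 0.01344206, -0.0555098 , -0.00614135]), 'grip_width': 0.08584777554423434}
```

View pics/scene0.png

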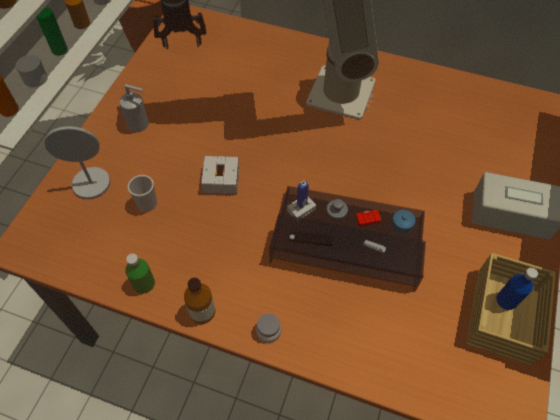

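View pics/top0.png

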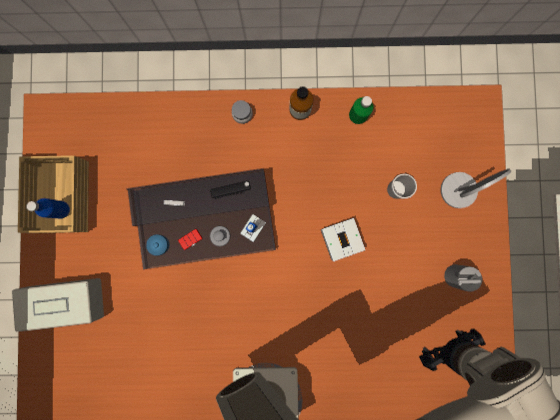

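View pics/wrist0.png

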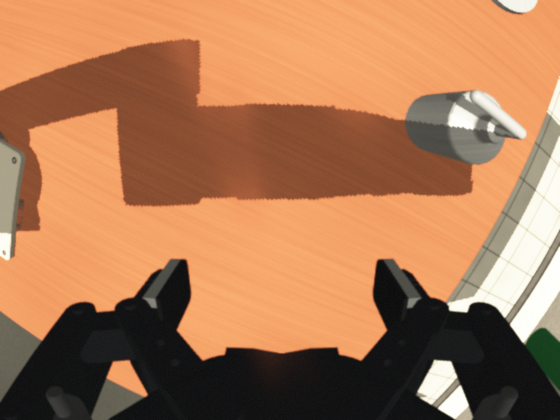

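The top view shows the stand and handle at about px (254,228), the dock at (343,240) and the tumbler at (403,186). I'll zoom in on the stand and dock.

Run:
```python
import cv2,numpy as np
t=np.load("top0.npz")["color"];s=np.load("scene0.npz")["color"]
a=cv2.resize(t[205:270,215:285],None,fx=5.5,fy=5.5,interpolation=cv2.INTER_CUBIC)
b=cv2.resize(t[210:275,310:380],None,fx=5.5,fy=5.5,interpolation=cv2.INTER_CUBIC)
cv2.imwrite("pics/z1.png",np.hstack([a,b]))
a=cv2.resize(s[170:230,270:340],None,fx=5.5,fy=5.5,interpolation=cv2.INTER_CUBIC)
b=cv2.resize(s[145:205,185:255],None,fx=5.5,fy=5.5,interpolation=cv2.INTER_CUBIC)
cv2.imwrite("pics/z2.png",np.hstack([a,b]))
```

```text
(no output)
```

View pics/z1.png

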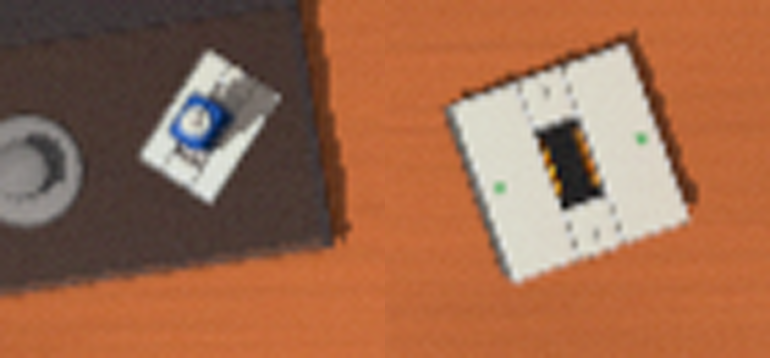

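View pics/z2.png

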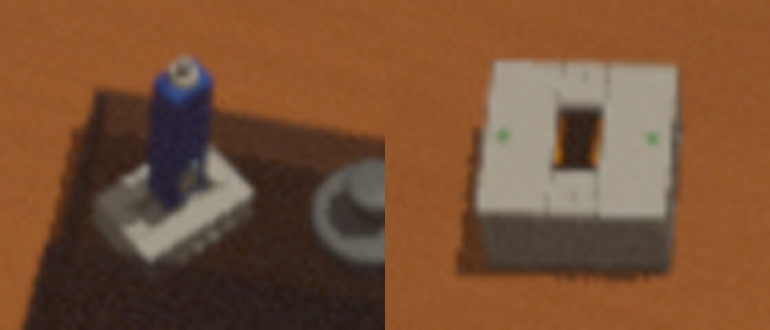

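```bash
cat > h.py <<'E'
import numpy as np,cv2
from scipy.spatial.transform import Rotation as R
def ray(c,uv,fish=False):
    K=c["intrinsics"];x=(uv[0]-K[0,2])/K[0,0];y=(uv[1]-K[1,2])/K[1,1]
    if fish:
        r=np.hypot(x,y); d=np.array([x/r*np.sin(r),y/r*np.sin(r),np.cos(r)]) if r>1e-9 else np.array([0,0,1.])
    else: d=np.array([x,y,1.]); 
    d=R.from_quat(c["rotation"]).apply(d); return np.array(c["xyz"]),d/np.linalg.norm(d)
def onplane(c,uv,z,fish=False):
    p,d=ray(c,uv,fish); return p+d*(z-p[2])/d[2]
def proj(c,P,fish=False):
    K=c["intrinsics"];q=R.from_quat(c["rotation"]).inv().apply(np.asarray(P,float)-c["xyz"])
    if fish:
        r=np.hypot(q[0],q[1]);a=np.arctan2(r,q[2]);return np.array([K[0,2]+K[0,0]*a*q[0]/r,K[1,2]+K[1,1]*a*q[1]/r])
    return np.array([K[0,2]+K[0,0]*q[0]/q[2],K[1,2]+K[1,1]*q[1]/q[2]])
E
python3 - <<'E'
from h import *
def box(c,m,z,name):
    cs,_=cv2.findContours(m,0,1)
    for k in cs:
        if cv2.contourArea(k)<150: continue
        w=np.array([onplane(c,p[0],z)[:2] for p in k])
        r=cv2.minAreaRect((w*1000).astype(np.float32)); print(name,np.round(r[0],1),np.round(r[1],1),round(r[2],1),"px",np.round(k.mean((0,1))))
c={k:v for k,v in np.load("top0.npz").items()}
im=c["color"].astype(int); 
wh=((im.min(2)>120)&(im.max(2)-im.min(2)<45)).astype(np.uint8)
m=np.zeros_like(wh);m[210:275,310:380]=wh[210:275,310:380]; box(c,m,.055,"dock")
m=np.zeros_like(wh);m[205:250,230:270]=wh[205:250,230:270]
hsv=cv2.cvtColor(c["color"],cv2.COLOR_BGR2HSV)
bl=((hsv[...,0]>100)&(hsv[...,0]<130)&(hsv[...,1]>120)&(hsv[...,2]>60)).astype(np.uint8)
b=np.zeros_like(bl);b[205:250,230:270]=bl[205:250,230:270]
box(c,m|b,.059,"stand"); 
ys,xs=np.nonzero(b); print("blue",xs.mean(),ys.mean(),onplane(c,(xs.mean(),ys.mean()),.163)); 
g=((hsv[...,0]>45)&(hsv[...,0]<80)&(hsv[...,1]>60)).astype(np.uint8)[210:275,310:380]
n,l,st,ce=cv2.connectedComponentsWithStats(g)
for i in range(1,n): print(st[i,4],onplane(c,ce[i]+[310,210],.055))
E
```

```text
dock [ 472.9 -237.9] [100.2 101.1] 18.5 px [343. 239.]
stand [510.7  27.1] [45.7 68.3] 55.6 px [252. 228.]
blue 251.4848484848485 227.03030303030303 [0.51026529 0.02331456 0.163     ]
2 [ 0.48594937 -0.2764213   0.055     ]
3 [ 0.4602803  -0.20050687  0.055     ]
```

```bash
cat >> h.py <<'E'
def goto(o,p,yaw_y):
    """deltas to TCP p, tool down, tool y at yaw_y deg (world)"""
    a=np.radians(yaw_y); y=np.array([np.cos(a),np.sin(a),0]);z=np.array([0,0,-1.]);x=np.cross(y,z)
    T=R.from_matrix(np.c_[x,y,z]); C=R.from_quat(o["tool_rot"])
    return np.round(1000*C.inv().apply(np.array(p)-o["eef_pos"]),1),np.round(np.degrees((C.inv()*T).as_rotvec()),2)
def yaw(o):
    y=R.from_quat(o["tool_rot"]).as_matrix()[:,1]; return np.degrees(np.arctan2(y[1],y[0]))
E
python3 - <<'E'
from h import *
from workcell import bot
o=bot.get_obs(); print(yaw(o),goto(o,[.218,-.449,.27],-64.1),goto(o,[.505,.025,.27],55.6))
E
```

```text
-64.11391612399487 (array([  0.1,  -0.5, -76.2]), array([-0.09,  0.  , -0.01])) (array([ 465.2, -301.6,  -75.7]), array([-6.0000e-02, -1.0000e-01, -1.1971e+02]))
```

Call:
send_rows([
  {"grip":1,"translation":[0,0,-0.06],"twist":[0,0,0]},
  {"grip":1,"translation":[0.05,-0.03,-0.076],"twist":[0,0,-10]},
  {"grip":1,"translation":[0.1,-0.06,-0.076],"twist":[0,0,-20]},
  {"grip":1,"translation":[0.15,-0.095,-0.076],"twist":[0,0,-30]},
  {"grip":1,"translation":[0.2,-0.13,-0.076],"twist":[0,0,-40]},
])

```text
clock: 0.78
eef_pos: [0.3418, -0.2435, 0.2698]
tool_rot: [0.838, 0.546, 0.0, -0.001]
ft_force: [1.5, -0.9, 0.1]
grip_width: 0.0853
```

Run:
```python
from h import *
from workcell import bot
o=bot.get_obs(); print(o["eef_pos"],o["joint_pos"],yaw(o),goto(o,[.505,.025,.27],55.6))
```

```text
[ 0.34180525 -0.24350632  0.26984769] [-6.19751481e-01  5.96521067e-02 -1.59247715e-02  1.49662719e+00
  9.16906826e-04  1.36687591e+00] -23.825361353378504 (array([3.115e+02, 4.080e+01, 2.000e-01]), array([-1.000e-02, -1.000e-01, -7.943e+01]))
```

Call:
send_rows([
  {"grip":1,"translation":[0.04,0.005,0],"twist":[0,0,-10]},
  {"grip":1,"translation":[0.08,0.01,0],"twist":[0,0,-20]},
  {"grip":1,"translation":[0.12,0.015,0],"twist":[0,0,-30]},
  {"grip":1,"translation":[0.16,0.02,0],"twist":[0,0,-40]},
  {"grip":1,"translation":[0.2,0.025,0],"twist":[0,0,-50]},
])

```text
clock: 1.4
eef_pos: [0.4458, -0.0694, 0.2699]
tool_rot: [0.526, 0.85, 0.0, -0.001]
ft_force: [0.0, 1.3, -0.8]
grip_width: 0.0852
```

Run:
```python
from h import *
from workcell import bot
o=bot.get_obs(); print(o["eef_pos"],o["joint_pos"],yaw(o),goto(o,[.505,.025,.27],55.6))
```

```text
[ 0.44584793 -0.06936757  0.26985659] [-1.55360725e-01  1.23349765e-01  5.51381012e-02  1.50375620e+00
  1.34250880e-03  9.52726376e-01] 26.51124969665719 (array([58. , 95.1, -0.1]), array([ 2.000e-02, -1.000e-01, -2.909e+01]))
```

Call:
send_rows([
  {"grip":1,"translation":[0.02,0.033,0],"twist":[0,0,-10]},
  {"grip":1,"translation":[0.04,0.066,0],"twist":[0,0,-20]},
  {"grip":1,"translation":[0.058,0.095,0],"twist":[0,0,-29]},
  {"grip":1,"translation":[0.058,0.095,0],"twist":[0,0,-29]},
])

```text
clock: 1.9
eef_pos: [0.5055, 0.0267, 0.2689]
tool_rot: [0.295, 0.956, 0.0, -0.001]
ft_force: [-0.6, 0.3, 0.6]
grip_width: 0.0852
```

Run:
```python
from h import *
from workcell import bot,camera
o=bot.get_obs(); print(o["eef_pos"],o["joint_pos"],yaw(o))
c=camera("wrist");np.savez("wrist1.npz",**c);cv2.imwrite("pics/wrist1.png",c["color"]);print(c["xyz"])
for P in [(.5105,.025,.041),(.5105,.025,.177)]: print(proj(c,P,True))
```

```text
[0.50548626 0.02672327 0.268933  ] [0.0516224  0.237073   0.19218603 1.52823767 0.00177739 0.6503657 ] 55.694417120130645
[0.44739786 0.06668063 0.44848255]
[282.37309121 177.14831874]
[282.78141778 205.8186277 ]
```

View pics/wrist1.png

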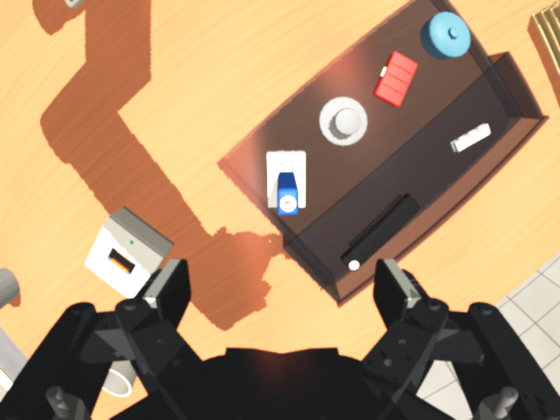

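The wrist view shows the handle's pin near (288,203), the stand near (286,180) and the dock slot near (122,261).

Run:
```python
from h import *
c={k:v for k,v in np.load("wrist1.npz").items()}
im=c["color"].astype(int);hsv=cv2.cvtColor(c["color"],cv2.COLOR_BGR2HSV)
z=cv2.resize(c["color"][140:225,255:320],None,fx=6,fy=6,interpolation=cv2.INTER_CUBIC)
z2=cv2.resize(c["color"][200:300,80:180],None,fx=4,fy=4,interpolation=cv2.INTER_CUBIC)
z2=cv2.copyMakeBorder(z2,0,510-400,0,0,0);cv2.imwrite("pics/z3.png",np.hstack([z,z2]))
wh=((im.min(2)>110)&(im.max(2)-im.min(2)<45)).astype(np.uint8)
bl=((hsv[...,0]>100)&(hsv[...,0]<130)&(hsv[...,1]>120)&(hsv[...,2]>40)).astype(np.uint8)
m=np.zeros_like(wh);m[145:220,260:312]=(wh|bl)[145:220,260:312]
m[190:,:]=0
cs,_=cv2.findContours(m,0,1)
for k in cs:
    if cv2.contourArea(k)<150: continue
    w=np.array([onplane(c,p[0],.059,True)[:2] for p in k]); print(cv2.minAreaRect((w*1000).astype(np.float32)))
p=(288,203);print("pin",onplane(c,p,.177,True))
b=np.zeros_like(bl);b[160:220,270:305]=bl[160:220,270:305]
for r in range(170,217,3):
    x=np.nonzero(b[r])[0]; print(r,x.min() if len(x) else 0,x.max() if len(x) else 0)
g=((hsv[...,0]>40)&(hsv[...,0]<85)&(hsv[...,1]>60)).astype(np.uint8);g[:200]=0;g[300:]=0;g[:,180:]=0
n,l,st,ce=cv2.connectedComponentsWithStats(g)
for i in range(1,n): print(st[i,4],ce[i],onplane(c,ce[i],.055,True))
t={k:v for k,v in np.load("top0.npz").items()};s={k:v for k,v in np.load("scene0.npz").items()}
# collar in scene/top zooms
pt=(215+200/5.5,205+119/5.5);ps=(270+184/5.5,170+70/5.5)
def tri(a):
    A=sum(np.eye(3)-np.outer(d,d) for p,d in a);B=sum((np.eye(3)-np.outer(d,d))@p for p,d in a);return np.linalg.solve(A,B)
print(onplane(t,pt,.177),onplane(s,ps,.177),tri([ray(t,pt),ray(s,ps)]),tri([ray(t,pt),ray(s,ps),ray(c,p,True)]))
```

```text
((502.3341979980469, 35.29458236694336), (47.56571960449219, 48.05773162841797), 55.89177322387695)
pin [0.51094991 0.03015138 0.177     ]
170 0 0
173 281 292
176 279 293
179 279 294
182 279 294
185 278 295
188 278 296
191 278 297
194 278 297
197 278 297
200 278 297
203 278 297
206 278 297
209 278 298
212 278 297
215 0 0
8 [131.125 241.875] [ 0.46207644 -0.19946636  0.055     ]
[0.51100945 0.02270498 0.177     ] [0.51899441 0.03123885 0.177     ] [0.51045155 0.02621578 0.16315522] [0.51205372 0.02712732 0.16575739]
```

View pics/z3.png

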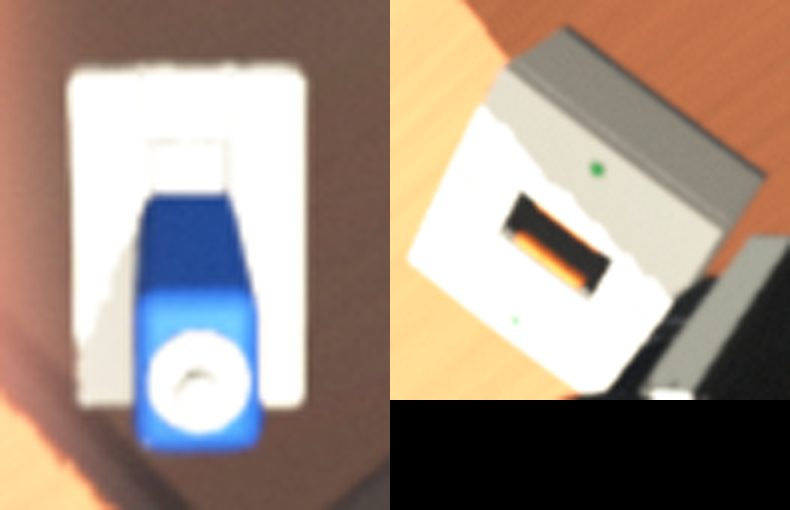

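Run:
```python
from h import *
from workcell import bot
c={k:v for k,v in np.load("wrist1.npz").items()}
t={k:v for k,v in np.load("top0.npz").items()};s={k:v for k,v in np.load("scene0.npz").items()}
f=lambda x,y:(255+x/6-.4,140+y/6-.4)
print("stand corners",[np.round(onplane(c,f(*q),.059,True)*1000,1)[:2] for q in [(68,65),(305,65),(305,408),(75,408)]])
print("stand",onplane(c,f(187,236),.059,True))
for z in(.165,.17): print("collar",onplane(c,f(197,380),z,True),onplane(t,(251.4,226.6),z),onplane(s,(303.4,182.7),z))
print("bodytop",onplane(c,f(197,368),.163,True), "width",np.linalg.norm(onplane(c,f(135,368),.163,True)-onplane(c,f(260,368),.163,True)))
g=lambda x,y:(80+x/4-.4,200+y/4-.4)
a=[onplane(c,g(*q),.055,True) for q in [(597,169),(516,321)]] if 0 else [onplane(c,g(q[0]-390,q[1]),.055,True) for q in [(597,169),(516,321)]]
print("dots",a,(a[0]+a[1])/2,np.degrees(np.arctan2(*(a[0]-a[1])[[1,0]])))
o=bot.get_obs();print(o["eef_pos"])
```

```text
stand corners [array([469.6,  29. ]), array([496.2,  68.2]), array([555.8,  28.9]), array([528.8, -10.6])]
stand [0.51186901 0.02901107 0.059     ]
collar [0.51341916 0.02814871 0.165     ] [0.51138804 0.02339901 0.165     ] [0.51069733 0.02893919 0.165     ]
collar [0.51225469 0.02882833 0.17      ] [0.51127026 0.0230687  0.17      ] [0.5141402 0.02983   0.17     ]
bodytop [0.5123266  0.02892844 0.163     ] width 0.018920038125991214
dots [array([ 0.46224611, -0.1991281 ,  0.055     ]), array([ 0.48820247, -0.27509003,  0.055     ])] [ 0.47522429 -0.23710907  0.055     ] 108.86541347142482
[0.50481791 0.02558704 0.26913938]
```

Run:
```python
from h import *
from workcell import bot
o=bot.get_obs(); print(goto(o,[.512,.0275,.117],55.6))
```

```text
(array([ -5.3,   5.7, 152.1]), array([-0.04, -0.16, -0.04]))
```

Call:
send_rows([
  {"grip":1,"translation":[-0.005,0.006,0.03],"twist":[0,-0.15,0]},
  {"grip":1,"translation":[-0.005,0.006,0.07],"twist":[0,-0.15,0]},
  {"grip":1,"translation":[-0.005,0.006,0.11],"twist":[0,-0.15,0]},
  {"grip":1,"translation":[-0.005,0.006,0.14],"twist":[0,-0.15,0]},
  {"grip":1,"translation":[-0.005,0.006,0.152],"twist":[0,-0.15,0]},
])

```text
clock: 2.58
eef_pos: [0.5099, 0.0268, 0.1154]
tool_rot: [0.297, 0.955, -0.001, -0.002]
ft_force: [-0.0, -0.7, 0.7]
grip_width: 0.0854
```

Run:
```python
from h import *
from workcell import bot,camera
o=bot.get_obs(); print(o["eef_pos"],o["ft_force"],goto(o,[.512,.0275,.117],55.6))
c=camera("wrist");np.savez("wrist2.npz",**c);cv2.imwrite("pics/wrist2.png",c["color"])
o=bot.get_obs(); print(o["eef_pos"])
```

```text
[0.50993839 0.02680194 0.11539709] [-0.010394   -0.68791743  0.72650681] (array([-1.3,  1.7, -1.6]), array([-0.18, -0.18, -0.17]))
[0.50996612 0.0269566  0.11488633]
```

View pics/wrist2.png

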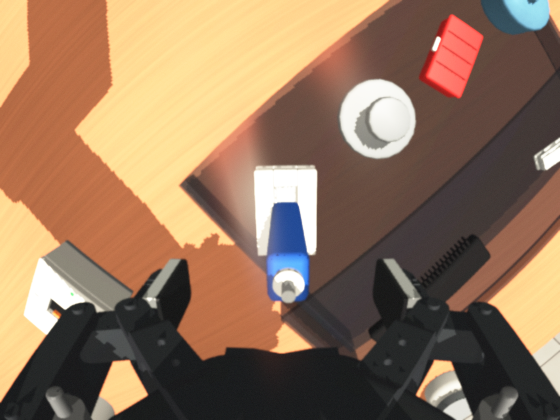

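The handle is between the open fingers, with its collar near (288,284). It sits slightly right of the centre line at x≈281.

Run:
```python
from h import *
from workcell import bot
c={k:v for k,v in np.load("wrist2.npz").items()}
o=bot.get_obs()
for uv,z in (((288,281),.168),((288,290),.177),((286.5,235),.10)):
  P=onplane(c,uv,z,True);print(P,1000*R.from_quat(o["tool_rot"]).inv().apply(P-o["eef_pos"]))
P=onplane(c,(285.5,209),.059,True);print("stand",P,1000*R.from_quat(o["tool_rot"]).inv().apply(P-o["eef_pos"]))
z=cv2.resize(c["color"][155:310,240:330],None,fx=3.8,fy=3.8,interpolation=cv2.INTER_CUBIC);cv2.imwrite("pics/z4.png",z)
```

```text
[0.51128277 0.02994565 0.168     ] [  0.7919724    3.03158525 -53.12166952]
[0.51068535 0.03018788 0.177     ] [  1.45212842   2.86232352 -62.11895386]
[0.51452298 0.02785742 0.1       ] [-3.29321232  3.37570557 14.86400935]
stand [0.50983528 0.03071261 0.059     ] [ 2.04696393  3.20569369 55.88327588]
```

View pics/z4.png

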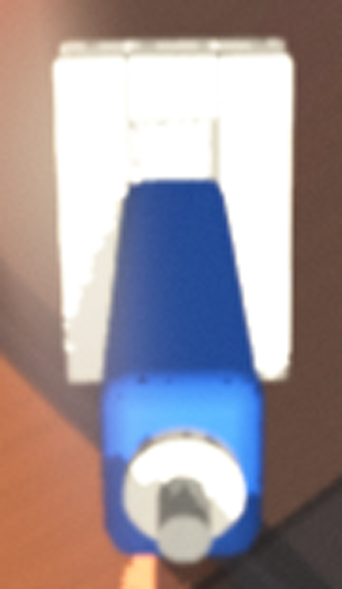

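Call:
send_rows([
  {"grip":1,"translation":[0.001,0.003,-0.002],"twist":[-0.15,-0.15,0]},
  {"grip":0.5,"translation":[0.001,0.003,-0.002],"twist":[-0.15,-0.15,0]},
  {"grip":0,"translation":[0.001,0.003,-0.002],"twist":[-0.15,-0.15,0]},
  {"grip":0,"translation":[0.001,0.003,-0.002],"twist":[-0.15,-0.15,0]},
  {"grip":0,"translation":[0.001,0.003,-0.002],"twist":[-0.15,-0.15,0]},
])

```text
clock: 3.25
eef_pos: [0.5114, 0.0301, 0.1176]
tool_rot: [0.297, 0.955, 0.0, 0.0]
ft_force: [1.4, -0.7, -0.9]
grip_width: 0.0179
```

Call:
send_rows([
  {"grip":0,"translation":[0,0,0],"twist":[0,0,0]},
  {"grip":0,"translation":[0,0,0],"twist":[0,0,0]},
])

```text
clock: 3.5
eef_pos: [0.5114, 0.0301, 0.1176]
tool_rot: [0.297, 0.955, 0.0, 0.0]
ft_force: [0.2, -0.1, 0.2]
grip_width: 0.0177
```

Run:
```python
from h import *
from workcell import bot,camera
o=bot.get_obs(); print(o["clock"],o["eef_pos"],o["ft_force"],o["ft_torque"],o["grip_width"],yaw(o),o["tool_rot"])
c=camera("wrist");np.savez("wrist3.npz",**c);cv2.imwrite("pics/wrist3.png",c["color"])
```

```text
3.5 [0.51136119 0.03006615 0.1175602 ] [ 0.18438763 -0.10630086  0.21408791] [-0.03012357  0.02700392 -0.02915967] 0.017661989367647568 55.45783571044732 [2.96892960e-01 9.54910756e-01 5.47593984e-06 1.35477637e-04]
```

View pics/wrist3.png

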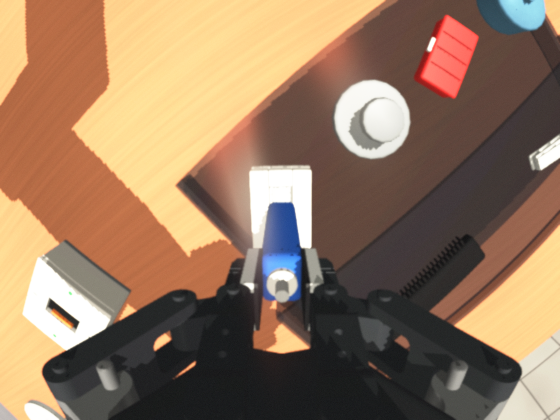

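Call:
send_rows([
  {"grip":0,"translation":[0,0,-0.015],"twist":[0,0,0]},
  {"grip":0,"translation":[0,0,-0.03],"twist":[0,0,0]},
  {"grip":0,"translation":[0,0,-0.045],"twist":[0,0,0]},
  {"grip":0,"translation":[0,0,-0.06],"twist":[0,0,0]},
  {"grip":0,"translation":[0,0,-0.06],"twist":[0,0,0]},
])

```text
clock: 4.18
eef_pos: [0.5126, 0.0302, 0.1794]
tool_rot: [0.297, 0.955, 0.001, 0.002]
ft_force: [0.4, -1.2, -1.1]
grip_width: 0.018
```

Run:
```python
from h import *
from workcell import bot,camera
o=bot.get_obs(); print(o["clock"],o["eef_pos"],o["ft_force"],o["grip_width"],yaw(o)); print(goto(o,[.474,-.2375,.177],108.7))
c=camera("wrist");np.savez("wrist4.npz",**c)
z=cv2.resize(c["color"][130:320,220:350],None,fx=3,fy=3,interpolation=cv2.INTER_CUBIC);cv2.imwrite("pics/z5.png",z)
```

```text
4.175 [0.51260834 0.03015045 0.1794417 ] [ 0.35102333 -1.16397524 -1.10761206] 0.01797440485298324 55.454175602969585
(array([-120. , -242.4,    2.2]), array([ 4.000e-02,  2.300e-01, -5.325e+01]))
```

View pics/z5.png

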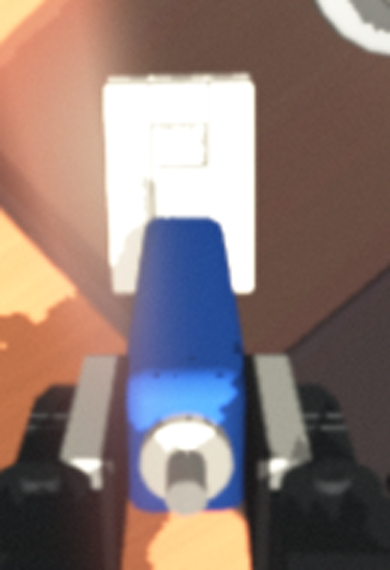

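Call:
send_rows([
  {"grip":0,"translation":[-0.015,-0.03,0.0],"twist":[0,0.2,-6]},
  {"grip":0,"translation":[-0.035,-0.07,0.0],"twist":[0,0.2,-14]},
  {"grip":0,"translation":[-0.055,-0.11,0.0],"twist":[0,0.2,-23]},
  {"grip":0,"translation":[-0.075,-0.15,0.0],"twist":[0,0.2,-33]},
  {"grip":0,"translation":[-0.095,-0.19,0.0],"twist":[0,0.2,-42]},
])

```text
clock: 4.85
eef_pos: [0.4816, -0.1814, 0.1774]
tool_rot: [-0.068, 0.998, 0.001, -0.001]
ft_force: [0.2, 0.2, -0.6]
grip_width: 0.0179
```

Run:
```python
from h import *
from workcell import bot,camera
o=bot.get_obs(); print(o["clock"],o["eef_pos"],o["joint_pos"],o["grip_width"],yaw(o)); print(goto(o,[.474,-.2375,.177],108.7))
```

```text
4.85 [ 0.48157219 -0.1814278   0.17744578] [-3.60522599e-01  2.80019082e-01  1.27759696e-02  1.30658617e+00
  3.42958706e-04 -4.96078589e-01] 0.01789320689560551 97.76663115761694
(array([ 15.1, -54.5,   0.4]), array([  0.11,  -0.13, -10.93]))
```

Call:
send_rows([
  {"grip":0,"translation":[0.007,-0.027,0.0],"twist":[0,0,-6]},
  {"grip":0,"translation":[0.015,-0.0545,0.0],"twist":[0,0,-11]},
  {"grip":0,"translation":[0.015,-0.0545,0.0],"twist":[0,0,-11]},
  {"grip":0,"translation":[0.015,-0.0545,0.0],"twist":[0,0,-11]},
])

```text
clock: 5.35
eef_pos: [0.4737, -0.2369, 0.1768]
tool_rot: [-0.163, 0.987, 0.002, -0.002]
ft_force: [0.1, 0.2, -1.3]
grip_width: 0.0181
```

Run:
```python
from h import *
from workcell import bot,camera
o=bot.get_obs(); print(o["clock"],o["eef_pos"],o["tool_rot"],o["grip_width"],yaw(o)); print(goto(o,[.474,-.2375,.177],108.7))
im=[]
for n in("wrist","scene","top"):
    c=camera(n);np.savez(n+"5.npz",**c);im.append(c["color"])
z=cv2.resize(im[0][90:290,210:350],None,fx=3,fy=3,interpolation=cv2.INTER_CUBIC);cv2.imwrite("pics/z6.png",z)
a=cv2.resize(im[1][110:210,170:270],None,fx=4,fy=4,interpolation=cv2.INTER_CUBIC)
b=cv2.resize(im[2][190:290,290:390],None,fx=4,fy=4,interpolation=cv2.INTER_CUBIC);cv2.imwrite("pics/z7.png",np.hstack([a,b]))
```

```text
5.35 [ 0.47368419 -0.23686514  0.17676434] [-0.16268824  0.98667482  0.00155862 -0.00170773] 0.018108008954839896 108.7256838664506
(array([-0.1, -0.7, -0.2]), array([ 0.21, -0.16,  0.03]))
```

View pics/z6.png

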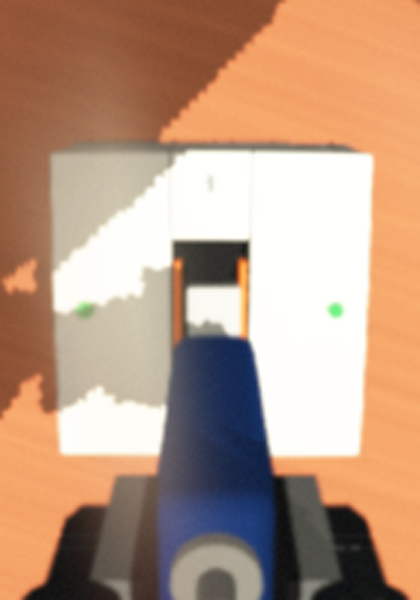

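View pics/z7.png

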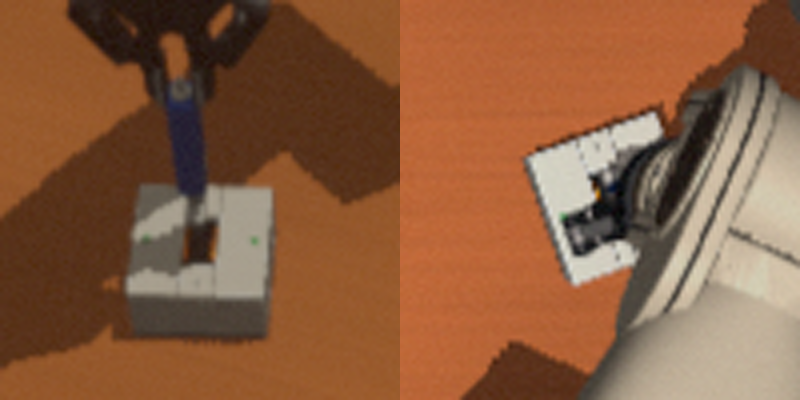

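Run:
```python
from h import *
from workcell import bot
c={k:v for k,v in np.load("wrist5.npz").items()}
o=bot.get_obs(); print(o["eef_pos"])
T=lambda P:np.round(1000*R.from_quat(o["tool_rot"]).inv().apply(P-o["eef_pos"]),1)
f=lambda q:(210+q[0]/3-.33,90+q[1]/3-.33)
for n,q,z in [("d1",(84,310),.055),("d2",(335,310),.055),("barL",(187,284),.1063),("barR",(240,284),.1063),("slotL",(171,241),.055),("slotR",(249,241),.055),("colL",(170,580),.168),("colR",(263,580),.168),("bodyLowL",(170,340),.1243),("bodyLowR",(252,340),.1243),("A",(50,154),.055),("B",(373,154),.055),("C",(360,456),.055),("D",(60,456),.055)]:
    P=onplane(c,f(q),z,True);print(n,np.round(P*1000,1),T(P))
```

```text
[ 0.47415791 -0.23647308  0.17725748]
d1 [ 487.8 -275.    55. ] [ -0.7 -41.2 122.1]
d2 [ 462.2 -199.2   55. ] [ -1.   38.9 122.4]
barL [ 458.8 -248.7  106.3] [18.3 -6.8 71. ]
barR [ 454.3 -235.5  106.3] [18.3  7.1 71. ]
slotL [ 457.9 -255.5   55. ] [ 21.3 -13.1 122.3]
slotR [ 450.1 -232.5   55. ] [ 21.2  11.2 122.3]
colL [ 509.8 -234.3  168. ] [-34.5  -9.4   9.2]
colR [ 503.3 -214.9  168. ] [-34.6  11.    9.2]
bodyLowL [ 469.8 -249.   124.3] [  8.1 -10.5  52.9]
bodyLowR [ 463.3 -229.8  124.3] [ 8.   9.7 53. ]
A [ 443.5 -299.9   55. ] [ 49.2 -50.5 122.2]
B [ 411.4 -205.    55. ] [ 48.9  49.7 122.5]
C [ 506.3 -173.3   55. ] [-51.1  49.1 122.3]
D [ 538.5 -268.5   55. ] [-50.8 -51.4 122. ]
```

Run:
```python
import numpy as np,cv2
im=[cv2.resize(np.load(f"wrist{i}.npz")["color"][150:310,240:325],None,fx=3.1,fy=3.1,interpolation=cv2.INTER_CUBIC) for i in(3,4,5)]
cv2.imwrite("pics/z8.png",np.hstack(im))
```

```text
(no output)
```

View pics/z8.png

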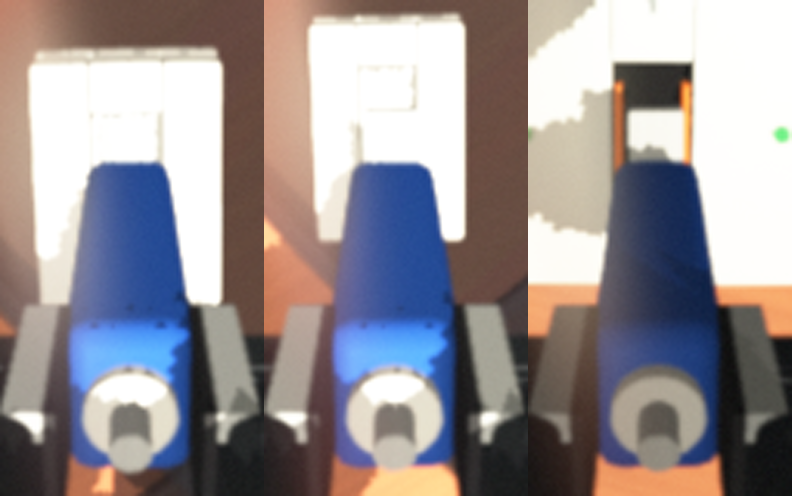

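Run:
```python
from h import *
from workcell import bot
c={k:v for k,v in np.load("wrist5.npz").items()}
o=bot.get_obs()
T=lambda P:np.round(1000*R.from_quat(o["tool_rot"]).inv().apply(P-o["eef_pos"]),1)
f=lambda q:(240+q[0]/3.1-.33,150+q[1]/3.1-.33)
for n,q,z in [("front",(130,325),.2223),("back",(130,466),.2223),("collar",(130,417),.2285),("pin",(129,450),.236),("bar",(128,108),.1063),("bar foot",(128,108),.1003)]:
    P=onplane(c,f(q),z,True);print(n,T(P))
```

```text
front [ 10.7   0.6 -45. ]
back [-13.5   0.5 -45.1]
collar [ -1.2   0.6 -51.2]
pin [ -2.2   0.4 -58.7]
bar [18.2  0.3 71. ]
bar foot [16.9  0.3 77. ]
```

Call:
send_rows([
  {"grip":0,"translation":[0.0005,-0.0013,0.01],"twist":[0.1,-0.1,0]},
  {"grip":0,"translation":[0.0005,-0.0013,0.025],"twist":[0.1,-0.1,0]},
  {"grip":0,"translation":[0.0005,-0.0013,0.037],"twist":[0.1,-0.1,0]},
  {"grip":0,"translation":[0.0005,-0.0013,0.04],"twist":[0.1,-0.1,0]},
  {"grip":0,"translation":[0.0005,-0.0013,0.04],"twist":[0.1,-0.1,0]},
])

```text
clock: 6.12
eef_pos: [0.4738, -0.2377, 0.1369]
tool_rot: [-0.164, 0.987, 0.001, -0.001]
ft_force: [0.4, 0.1, -0.7]
grip_width: 0.0179
```

Run:
```python
from h import *
from workcell import bot,camera
c=camera("wrist");np.savez("wrist6.npz",**c)
o=bot.get_obs(); print(o["clock"],o["eef_pos"],o["tool_rot"],o["ft_force"],yaw(o),o["grip_width"])
z=cv2.resize(c["color"][110:240,210:350],None,fx=4.5,fy=4.5,interpolation=cv2.INTER_CUBIC);cv2.imwrite("pics/z9.png",z)
```

```text
6.175 [ 0.47410472 -0.23786709  0.13733586] [-1.63525823e-01  9.86538938e-01  3.83133392e-04 -2.85539756e-04] [-1.07949829  0.36615193 -1.04915066] 108.82320595837838 0.01765711443554159
```

View pics/z9.png

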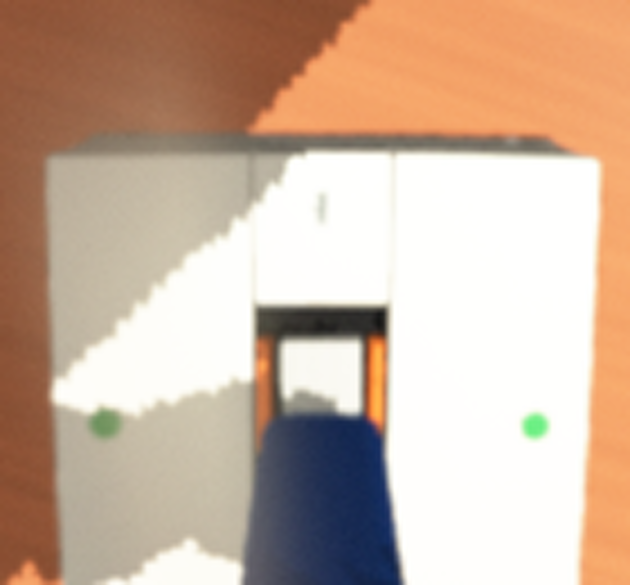

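Run:
```python
from h import *
from workcell import bot
c={k:v for k,v in np.load("wrist6.npz").items()}
o=bot.get_obs()
T=lambda P:np.round(1000*R.from_quat(o["tool_rot"]).inv().apply(P-o["eef_pos"]),1)
f=lambda q:(210+q[0]/4.5-.4,110+q[1]/4.5-.4)
zf=.1373-.0765
for n,q,z in [("slot",(322,307),.055),("bar",(321,336),zf+.006),("d1",(105,424),.055),("d2",(535,426),.055),("top edge",(322,154),.055)]:
    print(n,T(onplane(c,f(q),z,True)))
```

```text
slot [21.   0.8 82.3]
bar [18.1  0.7 70.5]
d1 [ -1.  -39.6  82.3]
d2 [-1.4 40.6 82.4]
top edge [48.9  0.8 82.4]
```

Call:
send_rows([
  {"grip":0,"translation":[0.0006,0,0.004],"twist":[0,0,0]},
  {"grip":0,"translation":[0.0006,0,0.008],"twist":[0,0,0]},
  {"grip":0,"translation":[0.0006,0,0.012],"twist":[0,0,0]},
  {"grip":0,"translation":[0.0006,0,0.015],"twist":[0,0,0]},
  {"grip":0,"translation":[0.0006,0,0.016],"twist":[0,0,0]},
])

```text
clock: 6.8
eef_pos: [0.4736, -0.2381, 0.1214]
tool_rot: [-0.164, 0.987, 0.0, -0.0]
ft_force: [-0.8, 0.6, 1.6]
grip_width: 0.018
```

Run:
```python
from h import *
from workcell import bot,camera
c=camera("wrist");np.savez("wrist7.npz",**c)
o=bot.get_obs(); print(o["clock"],o["eef_pos"],o["tool_rot"],o["ft_force"],o["ft_torque"],yaw(o),o["grip_width"])
z=cv2.resize(c["color"][90:320,210:350],None,fx=2.6,fy=2.6,interpolation=cv2.INTER_CUBIC);cv2.imwrite("pics/z10.png",z)
```

```text
6.85 [ 0.47357384 -0.23810257  0.12144931] [-1.63536379e-01  9.86537241e-01  2.88478144e-04 -2.05255942e-04] [-0.62861664 -0.42141426  0.84157478] [ 0.03938265  0.10545714 -0.04078322] 108.82443610744532 0.017968429435029916
```

View pics/z10.png

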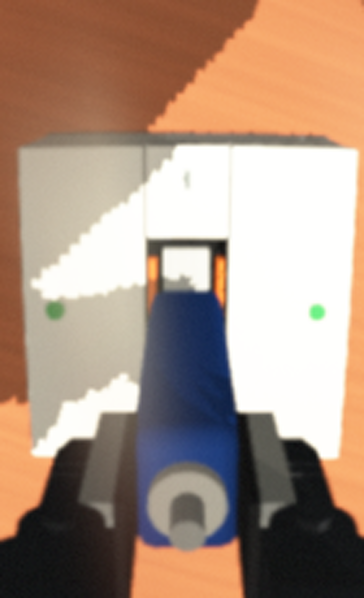

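Call:
send_rows([
  {"grip":0,"translation":[0.0,0,0.002],"twist":[0,0,0]},
  {"grip":0,"translation":[0.0,0,0.004],"twist":[0,0,0]},
  {"grip":0,"translation":[0.0,0,0.006],"twist":[0,0,0]},
  {"grip":0,"translation":[0.0,0,0.008],"twist":[0,0,0]},
  {"grip":0,"translation":[0.0,0,0.008],"twist":[0,0,0]},
])

```text
clock: 7.48
eef_pos: [0.4737, -0.2382, 0.1135]
tool_rot: [-0.164, 0.987, 0.0, -0.0]
ft_force: [-0.4, 1.3, 4.3]
grip_width: 0.0181
```

Run:
```python
from h import *
from workcell import bot,camera
c=camera("wrist");np.savez("wrist8.npz",**c)
o=bot.get_obs(); print(o["clock"],o["eef_pos"],o["tool_rot"],o["ft_force"],o["ft_torque"],yaw(o),o["grip_width"],o["joint_pos"])
z=cv2.resize(c["color"][90:320,210:350],None,fx=2.6,fy=2.6,interpolation=cv2.INTER_CUBIC);cv2.imwrite("pics/z11.png",z)
```

```text
7.525 [ 0.47369465 -0.23816381  0.11359258] [-1.63509791e-01  9.86541688e-01  2.05959302e-04 -5.66518519e-05] [-1.17246711  0.56282756  3.87551205] [ 0.11016053  0.25206581 -0.001812  ] 108.82135216137661 0.018106641324381983 [-4.66039214e-01  3.48297871e-01 -6.28304746e-02  1.16000229e+00
  2.65993508e-04 -7.94533833e-01]
```

View pics/z11.png

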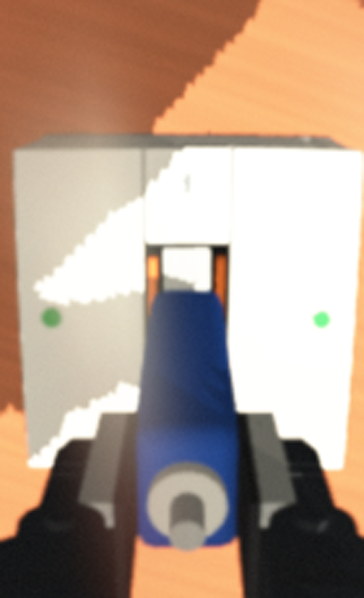

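Call:
send_rows([
  {"grip":0,"translation":[0.0001,0.0002,0],"twist":[0,0,8]},
  {"grip":0,"translation":[0.0001,0.0004,0],"twist":[0,0,16]},
  {"grip":0,"translation":[0.0001,0.0007,0],"twist":[0,0,25]},
  {"grip":0,"translation":[0.0001,0.001,0],"twist":[0,0,35]},
  {"grip":0,"translation":[0,0.0012,0],"twist":[0,0,45]},
])

```text
clock: 8.15
eef_pos: [0.474, -0.2371, 0.114]
tool_rot: [0.229, 0.973, 0.0, 0.001]
ft_force: [-0.4, 0.2, 3.1]
grip_width: 0.0179
```

Run:
```python
from h import *
from workcell import bot,camera
c=camera("wrist");np.savez("wrist9.npz",**c)
o=bot.get_obs(); print(o["clock"],o["eef_pos"],o["tool_rot"],o["ft_force"],o["ft_torque"],yaw(o),o["grip_width"],o["joint_pos"])
z=cv2.resize(c["color"][90:320,190:370],None,fx=2.6,fy=2.6,interpolation=cv2.INTER_CUBIC);cv2.imwrite("pics/z12.png",z)
```

```text
8.2 [ 0.47401589 -0.23709624  0.11396962] [2.30742451e-01 9.73014644e-01 2.12880695e-04 6.15823201e-04] [ 0.4711237  -0.49578306  3.70854669] [ 0.13628767 -0.03690798  0.12522929] 63.318442535582776 0.018067764449692 [-4.64244064e-01  3.46457733e-01 -6.44835905e-02  1.15875383e+00
  6.96883187e-04  1.43773102e-03]
```

View pics/z12.png

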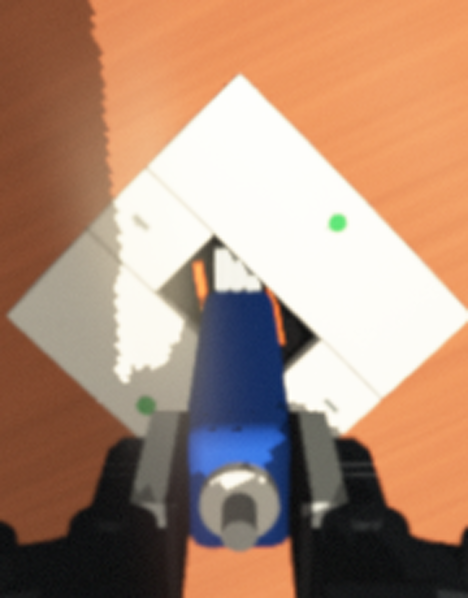

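The handle has turned 45° with the plate, and the bar is passing under the cover. Continuing to the stop.

Call:
send_rows([
  {"grip":0,"translation":[0.0001,0.0002,0],"twist":[0,0,9]},
  {"grip":0,"translation":[0.0001,0.0005,0],"twist":[0,0,18]},
  {"grip":0,"translation":[0.0001,0.0007,0],"twist":[0,0,27]},
  {"grip":0,"translation":[0.0001,0.001,0],"twist":[0,0,34]},
  {"grip":0,"translation":[0.0,0.0011,0],"twist":[0,0,39]},
])

```text
clock: 8.82
eef_pos: [0.4749, -0.2363, 0.1142]
tool_rot: [0.542, 0.84, 0.0, 0.001]
ft_force: [0.1, -0.1, 3.7]
grip_width: 0.0175
```

Run:
```python
from h import *
from workcell import bot,camera
o=bot.get_obs(); print(o["eef_pos"],o["ft_force"],o["ft_torque"],yaw(o),o["tau"][5])
```

```text
[ 0.47488108 -0.23633925  0.11422145] [ 0.07633881 -0.06502541  3.65608596] [-0.00309371  0.02031017  0.14002221] 24.31518304686617 -0.3715588431805372
```

Call:
send_rows([
  {"grip":0,"translation":[0,0.0001,0],"twist":[0,0,3]},
  {"grip":0,"translation":[0,0.0001,0],"twist":[0,0,4]},
  {"grip":0,"translation":[0,0.0001,0],"twist":[0,0,4]},
])

```text
clock: 9.2
eef_pos: [0.4751, -0.2364, 0.1143]
tool_rot: [0.571, 0.821, 0.0, 0.001]
ft_force: [-0.8, -0.1, 4.7]
grip_width: 0.0175
```

Run:
```python
from h import *
from workcell import bot,camera
c=camera("wrist");np.savez("wrist10.npz",**c)
o=bot.get_obs(); print(o["clock"],o["eef_pos"],o["tool_rot"],o["ft_force"],o["ft_torque"],yaw(o),o["grip_width"],o["tau"][5])
z=cv2.resize(c["color"][90:320,170:390],None,fx=2.6,fy=2.6,interpolation=cv2.INTER_CUBIC);cv2.imwrite("pics/z13.png",z)
```

```text
9.25 [ 0.47512711 -0.23632635  0.11430538] [5.70739297e-01 8.21130428e-01 4.12620170e-04 1.14224741e-03] [-1.39647298  0.13993459  4.20458389] [0.04975558 0.13851364 0.16072502] 20.396430474998922 0.018236928858791177 0.1525924913585186
```

View pics/z13.png

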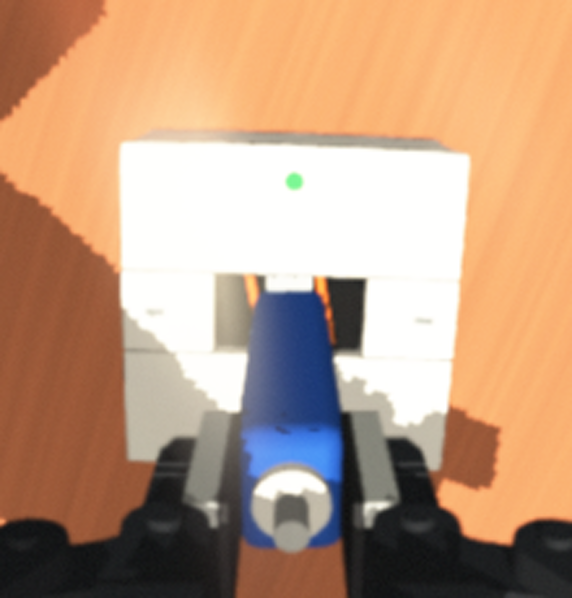

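Call:
send_rows([
  {"grip":0,"translation":[0,0,0.0005],"twist":[0,0,1.5]},
  {"grip":0,"translation":[0,0,0.0005],"twist":[0,0,3]},
  {"grip":0,"translation":[0,0,0.0005],"twist":[0,0,3]},
])

```text
clock: 9.62
eef_pos: [0.4752, -0.2363, 0.1138]
tool_rot: [0.592, 0.806, 0.0, 0.001]
ft_force: [-0.3, 0.1, 3.4]
grip_width: 0.0179
```

Run:
```python
from h import *
from workcell import bot,camera
o=bot.get_obs(); print(o["eef_pos"],o["ft_force"],o["ft_torque"],yaw(o),o["tau"][5])
```

```text
[ 0.47516264 -0.23633943  0.11382211] [-0.34738933  0.07665696  3.35662177] [0.10199521 0.07458806 0.1542629 ] 17.388941806657705 0.2070268476381898
```

Call:
send_rows([
  {"grip":0,"translation":[0,0,0.0003],"twist":[0,0,1.5]},
  {"grip":0,"translation":[0,0,0.0003],"twist":[0,0,3]},
  {"grip":0,"translation":[0,0,0.0003],"twist":[0,0,3]},
])

```text
clock: 10.0
eef_pos: [0.4752, -0.2364, 0.1135]
tool_rot: [0.613, 0.79, 0.001, 0.001]
ft_force: [-0.6, 1.3, 3.9]
grip_width: 0.0178
```

Run:
```python
from h import *
from workcell import bot,camera
c=camera("wrist");np.savez("wrist11.npz",**c)
o=bot.get_obs(); print(o["clock"],o["eef_pos"],o["tool_rot"],o["ft_force"],o["ft_torque"],yaw(o),o["grip_width"],o["tau"][5])
z=cv2.resize(c["color"][90:320,170:390],None,fx=2.6,fy=2.6,interpolation=cv2.INTER_CUBIC);cv2.imwrite("pics/z14.png",z)
```

```text
10.05 [ 0.47521001 -0.23636726  0.11352724] [6.13007184e-01 7.90076263e-01 5.28237241e-04 1.18827793e-03] [-1.03051267 -0.66664516  3.8247771 ] [0.07008975 0.0740536  0.1197824 ] 14.385483493887733 0.018232773605990384 0.17262880224734545
```

View pics/z14.png

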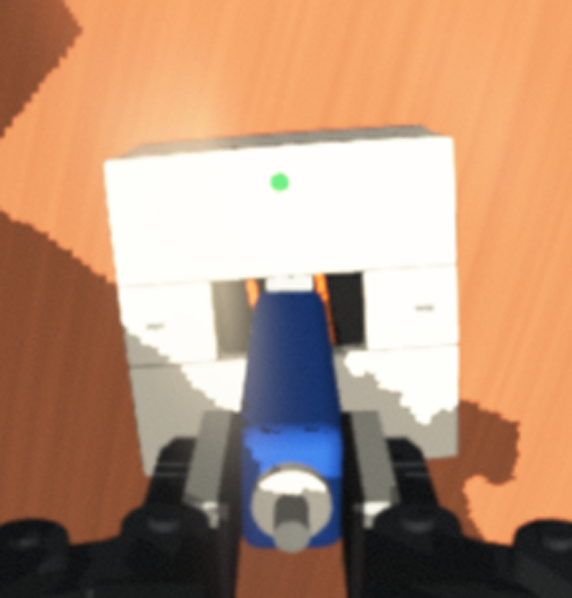

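Call:
send_rows([
  {"grip":0,"translation":[0,0,0],"twist":[0,0,1.5]},
  {"grip":0,"translation":[0,0,0],"twist":[0,0,3]},
  {"grip":0,"translation":[0,0,0],"twist":[0,0,3]},
])

```text
clock: 10.42
eef_pos: [0.4752, -0.2364, 0.1136]
tool_rot: [0.634, 0.774, 0.001, 0.001]
ft_force: [-0.1, -0.5, 4.5]
grip_width: 0.0181
```

Run:
```python
from h import *
from workcell import bot,camera
im=[np.load("wrist10.npz")["color"],np.load("wrist11.npz")["color"]]
ts=[]
for i in range(3):
    c=camera("wrist"); o=bot.get_obs(); ts.append(o["ft_torque"][2])
np.savez("wrist12.npz",**c); im.append(c["color"])
print(o["clock"],o["eef_pos"],o["ft_force"],ts,yaw(o),o["grip_width"],o["tau"][5])
z=np.hstack([cv2.resize(k[180:235,245:320],None,fx=3.5,fy=3.5,interpolation=cv2.INTER_CUBIC) for k in im]);cv2.imwrite("pics/z15.png",z)
cv2.imwrite("pics/z16.png",cv2.resize(c["color"][90:320,170:390],None,fx=2.6,fy=2.6,interpolation=cv2.INTER_CUBIC))
```

```text
10.575 [ 0.47522338 -0.2363469   0.11354018] [-0.63616559  0.93463291  3.42898722] [np.float64(0.2557096911418084), np.float64(0.2694417079193067), np.float64(0.3364983159665978)] 11.393882790148838 0.017784216028115227 0.2941099740564823
```

View pics/z15.png

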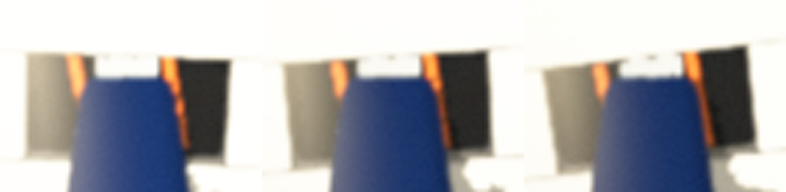

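View pics/z16.png

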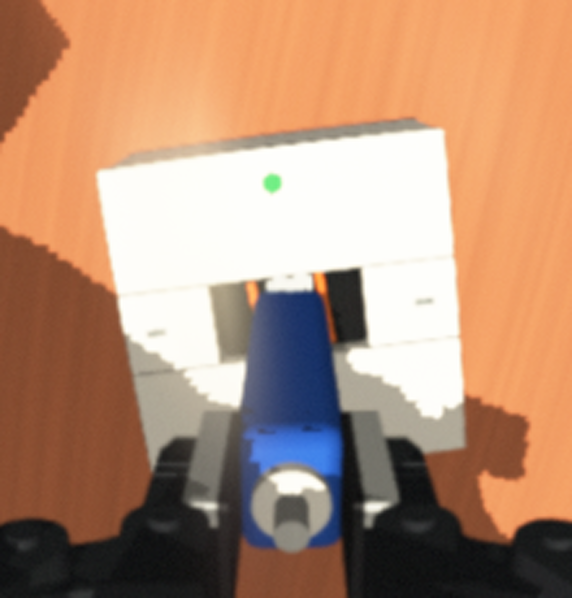

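Call:
send_rows([
  {"grip":0,"translation":[0,0,0.0003],"twist":[0,0,1]},
  {"grip":0,"translation":[0,0,0.0003],"twist":[0,0,1.5]},
  {"grip":0,"translation":[0,0,0.0003],"twist":[0,0,1.5]},
])

```text
clock: 10.95
eef_pos: [0.4753, -0.2363, 0.1133]
tool_rot: [0.643, 0.766, 0.001, 0.001]
ft_force: [0.0, -0.3, 3.4]
grip_width: 0.0181
```

Run:
```python
from h import *
from workcell import bot,camera
ts=[]
for i in range(4):
    c=camera("wrist"); o=bot.get_obs(); ts.append((round(o["ft_torque"][2],3),round(o["ft_force"][2],2)))
np.savez("wrist13.npz",**c)
print(o["clock"],o["eef_pos"],ts,yaw(o),o["grip_width"],o["tau"][5])
# ridge direction vs dock-y, world, plane z~.0425
for n in (9,10,11,12,13):
    c={k:v for k,v in np.load(f"wrist{n}.npz").items()}
    hsv=cv2.cvtColor(c["color"],cv2.COLOR_BGR2HSV)
    m=((hsv[...,0]<20)&(hsv[...,1]>170)&(hsv[...,2]>120)).astype(np.uint8);k=np.zeros_like(m);k[182:236,250:315]=m[182:236,250:315]
    nn,l,st,ce=cv2.connectedComponentsWithStats(k)
    for i in range(1,nn):
        if st[i,4]<15: continue
        ys,xs=np.nonzero(l==i);w=np.array([onplane(c,p,.0425,True)[:2] for p in zip(xs,ys)],np.float32)
        v=cv2.fitLine(w,cv2.DIST_L2,0,.01,.01).ravel();print(n,st[i,4],np.round(w.mean(0)*1000,1),np.degrees(np.arctan2(v[1],v[0]))%180)
```

```text
11.15 [ 0.47525612 -0.23633843  0.11327506] [(np.float64(0.55), np.float64(3.54)), (np.float64(0.549), np.float64(3.94)), (np.float64(0.523), np.float64(4.13)), (np.float64(0.519), np.float64(3.56))] 9.897755407512912 0.017980277528556843 0.5269623175263405
9 35 [ 484.7 -227.8] 165.17944
10 43 [ 484.6 -231.4] 126.34592
11 35 [ 483.2 -229.1] 123.25691
12 35 [ 483.2 -229.1] 120.21081
12 15 [ 488.7 -240.8] 111.288994
13 58 [ 485.1 -232.9] 114.00053
```

The torque rose from about 0.15 to 0.53 N·m over the last 4.5°, so the plate is at its stop. One look at the rest of the scene before handing in.

Run:
```python
from h import *
from workcell import bot,camera
c=camera("scene");cv2.imwrite("pics/scene14.png",c["color"])
o=bot.get_obs();print(o["ft_torque"],o["ft_force"],o["clock"])
d=cv2.absdiff(c["color"],np.load("scene0.npz")["color"]).max(2)
print(d[190:280,325:430].max(), d[190:280,325:430].mean())
```

```text
[0.07111695 0.07989111 0.53573645] [0.07636772 0.16951482 3.82976314] 11.2
21 4.124444444444444
```

View pics/scene14.png

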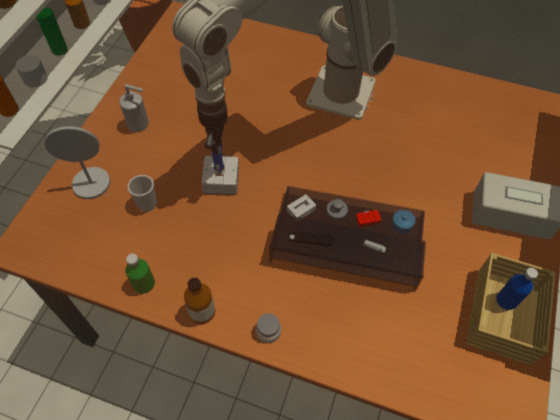

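The handle is in the dock near (218,165), the stand at (302,206) is empty, and the bystanders haven't moved.

Run:
```python
from workcell import bot
print(bot.job_done()); o=bot.get_obs();print(o["clock"],o["ft_torque"],o["ft_force"],o["grip_width"])
```

```text
the job is handed in; nothing more can be done
None
the job is handed in; nothing more can be done
```

I took the blue handle out of its stand and put it upright in the dock slot. I pressed it down about 9–10 mm and turned it clockwise to the stop. I then handed in at about 11.2 s with the handle still gripped and held there; no verdict was reported.

**Last checks:**
- **At the stop:** the twisting torque stayed near 0.15 N·m up to about 94° of gripper turn. It then rose to 0.53 N·m at about 99°, which means the plate was against its stop. The ridges measured 114°, against about 113° expected at the stop.
- **Still pressed:** the downward push was about 3.5–4 N by the force reading (roughly 5 N allowing for a –1 N offset before contact). That agrees only roughly with the tool height: the force suggests 6–8 mm of press and the height 9–10 mm.
- **Grip and surroundings:** the grip width held steady at 18 mm. The scene picture showed nothing else moved and the stand empty.

**Disagreements:**
- The gripper had to turn about 99° rather than the nominal 86°. That is more than the stated 0.1 rad of play explains; I put the rest down to give in the grip.
- The ridge-angle measurement was coarse, because the handle hid part of the ridges.
- No reading was available after hand-in, so I couldn't check the final second.

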